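# Release the key left latched on the conveyor's control station

### The arm

A 6-joint arm with a two-finger parallel gripper is mounted at the origin on the work surface. World frame = base frame: x ahead of the robot, y to its left, z up, the work surface at z = 0. Lengths are in mm, angles in rad, forces in N, time in s.
With the tool pointing down it reaches from about 350 to 975 mm from the base axis. Payload 7.1 kg.
Tool frame: the origin (TCP) lies between the finger pads; the fingertips stand env.tips_ahead ahead of it and the grasp point (between the pads) is the TCP (env.tips_ahead is the distance from the TCP to the fingertips, in mm); z points along the fingers, y is the line along which they close (so a half turn about z gives the same grasp; the last joint's range is limited). The gripper opens to 88 mm and grips with 3 to 60 N. Pads are 20 mm wide; open, the fingers measure 115 mm over their backs; the gripper's body (75 mm by 178 mm) begins 61 mm behind the grasp point.
Start: joints at [-1.136, 0.423, 1.63, -0, 1.089, -0.019], TCP at [274.004, -561.717, 241.675] pointing down, gripper open.
Joint ranges: [-3, 3], [-0.9, 2.11], [0.09, 2.58], [-1.31, 4.45], [0.11, 2.69], [-2.54, 2.54]. Speed limits (rad/s): [2.39, 2.39, 3.01, 3.14, 3.14, 3.14].

### API

Orientations are given as a unit quaternion [w, x, y, z].
In Python, from cell import readout, camera, ticket, env gives the robot as it stands.
- The arm moves only by the tool arm_command, never from a script. Its argument "steps" is a list of rows, each an object of numbers: "x", "y", "z": the shift along the tool's x, y, z in mm; "ax", "ay", "az": the turn, a rotation vector about the tool's x, y, z in degrees. A call has 1 to 20 rows; each row is the pose to reach, as a shift and turn from the pose commanded when the call began, along the tool's axes at that moment; what a row does not reach only later rows make up. A row lasts 1/10 s, in which the tool goes at most 50 mm and 8.59 degrees, less where a joint would pass 70% of its speed; a pose out of reach is approached as far as the arm can. A call with a gripper value outside its range is refused whole. "jaw" is the finger opening in mm, from 0 to 87.8, set as the call begins (left out, the last holds). The fingers move at their own pace and stop on an object; the grip force is fixed at half the most. Time passes only in rows, so rows that repeat a pose let the fingers close. It gives the time, the measured TCP pose, the force, the opening and the grip force at its end, in the units of the state.
- readout.observe(): the state, without advancing time (a new reading comes with each control period).
- camera(name): name is "side" or "top" or "wrist"; returns a dict with "color" (400x640x3 uint8, red, green, blue), "fx", "fy", "cx", "cy" (pixels), "R" (3x3) and "t" (3): a world point X has camera coordinates R X + t; the wrist camera has in their place "mount" (4x4, takes a point from camera to tool coordinates, whose origin is the TCP and whose axes are the flange's). Camera axes: x right, y down, z forward; pixel columns grow to the right and rows downward; lengths in mm; the calibration is good to about 2 mm. A picture is of the moment at which its call begins: read the wrist's pose just before it. There is no depth.
- ticket.sign_off(): hands the job in; it is judged then, once.
The state is a dict: "time": time; "joints": joint angles; "joint_velocities": joint speeds; "joint_torque": joint torques, N m; "ee_pos": TCP position; "orientation": TCP orientation; "force": force on the tool from outside, world axes, zero at the start; "moment": the same for the moment, N m; "gripper_width": finger opening in mm; "grip_force": force on a finger pad.
Only numpy, scipy, OpenCV 4.12 (cv2) and the standard library are available. Lean on these libraries where they do the work, as an engineer would, in place of code of your own. Each camera call takes 0.05 s, during which the arm holds its last target. There are 200 camera calls.

### The job

Before the next class the conveyor has to start from rest, but one of the four identical push keys on its control station has been left latched down; the other three are up. It is hard to see which, so feel for it with light taps of a fingertip, then press the latched key fully in and let it go, so that it springs up and all four stand up. A key that is up may only be tapped, never pushed in so far that it latches, and nothing on the bench is to be picked up or shifted.

Things in the scene. Friction and masses are not known exactly. Their poses are not given: they have to be found in the camera images.
- station: the conveyor's control station: a grey plastic box screwed to the bench, 78 (x) by 250 (y) by 58 mm tall, origin at the centre of its underside, z up, turned up to 0.35 rad about z; the row of four keys runs along its y, 52 mm apart, at x = 0. Each key is a flat-topped black round cap, 24 mm across, in an aluminium collar 31 mm across and 3 mm high on the lid
- slot_1 (a point): fixed point on the axis of key place 1, counted from the station's +y (left) end, at the height of the flat top of a key that is up: 14 mm above the lid, 72 mm above the bench; it does not move with the key
- slot_2 (a point): fixed point on the axis of key place 2, counted from the station's +y (left) end, at the height of the flat top of a key that is up: 14 mm above the lid, 72 mm above the bench; it does not move with the key
- slot_3 (a point): fixed point on the axis of key place 3, counted from the station's +y (left) end, at the height of the flat top of a key that is up: 14 mm above the lid, 72 mm above the bench; it does not move with the key
- slot_4 (a point): fixed point on the axis of key place 4, counted from the station's +y (left) end, at the height of the flat top of a key that is up: 14 mm above the lid, 72 mm above the bench; it does not move with the key
- key_a (a joint): depth in m of one of the four identical push-push keys; which place it sits in is not known and changes: 0 up, 0.0035 latched, 0.0075 bottom. From up it moves at about 2 N and springs back, but pushed past 0.0055 it clicks and stays down at 0.0035. From latched it gives way at about 3.3 N; pushed past 0.0065 and let go, it springs up. The bottom takes about 4.5 N and is a hard stop
- key_b (a joint): depth in m of one of the four identical push-push keys; which place it sits in is not known and changes: 0 up, 0.0035 latched, 0.0075 bottom. From up it moves at about 2 N and springs back, but pushed past 0.0055 it clicks and stays down at 0.0035. From latched it gives way at about 3.3 N; pushed past 0.0065 and let go, it springs up. The bottom takes about 4.5 N and is a hard stop
- key_c (a joint): depth in m of one of the four identical push-push keys; which place it sits in is not known and changes: 0 up, 0.0035 latched, 0.0075 bottom. From up it moves at about 2 N and springs back, but pushed past 0.0055 it clicks and stays down at 0.0035. From latched it gives way at about 3.3 N; pushed past 0.0065 and let go, it springs up. The bottom takes about 4.5 N and is a hard stop
- key_d (a joint): depth in m of one of the four identical push-push keys; which place it sits in is not known and changes: 0 up, 0.0035 latched, 0.0075 bottom. From up it moves at about 2 N and springs back, but pushed past 0.0055 it clicks and stays down at 0.0035. From latched it gives way at about 3.3 N; pushed past 0.0065 and let go, it springs up. The bottom takes about 4.5 N and is a hard stop
- marker: bystander, not to be moved: a white and red whiteboard marker lying on the bench in front of the station, 135 mm long, 17 mm thick
- hex_key: bystander, not to be moved: an L-shaped steel hex key lying flat behind the station, arms 90 and 28 mm, 6 mm thick
- puck: bystander, not to be moved: a plain aluminium cylinder, 36 mm across, 32 mm tall, standing behind the station
- bracket: bystander, not to be moved: a small blue plastic angle bracket, 40 x 36 x 42 mm tall, standing behind the station
- screw_jar: bystander, not to be moved: a clear screw jar with a black lid, 52 mm across, 62 mm tall, beyond the station's left end
- tape_roll: bystander, not to be moved: a black roll of tape lying flat, 90 mm across, 19 mm tall, beyond the station's right end
- screwdriver: bystander, not to be moved: a screwdriver lying in front of the station, 150 mm long

How it is judged:
By the outcome, as a careful person would: the job done as asked, in the order asked, and still so for the second after the job is handed in, with the robot touching nothing.
It also fails if it takes over 43 s, if anything falls off the work surface, if the arm or the gripper's body presses on something with over 40 N, if the wrist force passes 120 N, or if a joint passes its speed limit or range.

## Working session

There is one attempt and no reset: what is moved stays moved. The work goes in short steps, Python scripts to look and compute and a tool call to move; the robot and the scene stay as the last step left them, time stands still between calls to the robot, and variables do not carry over. Pictures are saved under pics/ and viewed, at most 10 in all, crops included, and the job is handed in when it is done.

Besides the shell and the picture viewer there is one more tool, called by a JSON object that holds its "method" and its "body". arm_command: Moves the arm, as the interface text tells. Its arguments: {"type":"object","properties":{"steps":{"type":"array"},"jaw":{"type":"number"}},"required":["steps"]}

```bash
mkdir -p pics; ls; python3 - <<'E'
from cell import readout, camera, ticket, env
import cv2,numpy as np
s=readout.observe();print(s,env.tips_ahead)
for n in("top","side"):
    c=camera(n);cv2.imwrite(f"pics/{n}0.png",c["color"][...,::-1]);print(n,{k:np.round(v,4).tolist() for k,v in c.items() if k!="color"})
E
```

```text
pics
{'time': 0.0, 'joints': array([-1.13601525e+00,  4.23799161e-01,  1.63069223e+00, -5.59185898e-06,
        1.08858499e+00, -1.89617656e-02]), 'joint_velocities': array([ 1.29930904e-03,  2.07307230e-04,  1.05989827e-03, -5.49766921e-04,
       -1.79445899e-03, -8.11095918e-05]), 'joint_torque': array([-1.42357883e-03, -5.44630587e+01, -2.73669469e+01,  6.41439599e-02,
        2.25898437e-02, -9.70142742e-05]), 'ee_pos': array([ 273.78033466, -561.26120174,  240.92681802]), 'orientation': array([-7.25375002e-04,  9.74374314e-01,  2.24931426e-01, -1.55554389e-04]), 'force': array([-0.41383285,  0.2891352 , -0.08352646]), 'moment': array([ 0.01634306, -0.0036005 , -0.03284523]), 'grip_force': 0.0, 'gripper_width': 87.69036919307925} 19.0
top {'fx': 476.915, 'fy': 476.915, 'cx': 320.953, 'cy': 201.8971, 'R': [[-0.0147, -0.9999, -0.0028], [-0.987, 0.0149, -0.1599], [0.1599, 0.0005, -0.9871]], 't': [35.5229, 553.603, 875.0837]}
side {'fx': 508.364, 'fy': 508.364, 'cx': 313.8578, 'cy': 202.4018, 'R': [[-0.9981, -0.0608, 0.0101], [-0.0448, 0.6027, -0.7967], [0.0424, -0.7956, -0.6043]], 't': [557.3869, 53.3899, 1090.4617]}
```

View pics/top0.png

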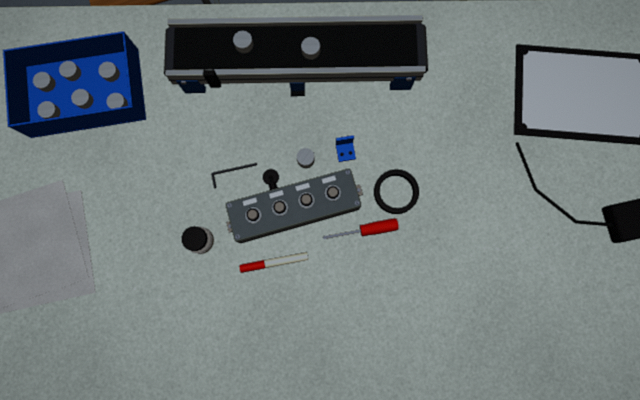

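The top view shows the station turned, with key collars near (252,215), (279,207), (306,200) and (333,192). The jar is at (197,239), the tape at (397,191), and the marker and screwdriver are in front.

```bash
cat > h.py <<'E'
import numpy as np,cv2
def ray(c,u,v,z):
    R=np.array(c["R"]);t=np.array(c["t"]);o=-R.T@t
    d=R.T@np.array([(u-c["cx"])/c["fx"],(v-c["cy"])/c["fy"],1]);return o+d*(z-o[2])/d[2]
def proj(c,X):
    p=np.array(c["R"])@X+np.array(c["t"]);return c["fx"]*p[0]/p[2]+c["cx"],c["fy"]*p[1]/p[2]+c["cy"]
E
python3 - <<'E'
from cell import camera
from h import *
c=camera("top");im=c["color"];g=cv2.cvtColor(im,cv2.COLOR_RGB2GRAY)
P=[]
for u,v in[(252,215),(279,207),(306,200),(333,192)]:
    k=g[v-11:v+12,u-11:u+12].astype(float);yy,xx=np.mgrid[v-11:v+12,u-11:u+12]
    m=((k>110)&(np.hypot(xx-u,yy-v)<10)).astype(np.uint8)
    q=np.argwhere(m)[:,::-1].astype(np.float32)+[u-11,v-11]
    (a,b),r=cv2.minEnclosingCircle(q.astype(np.float32));X=ray(c,a,b,61);P.append(X);print(len(q),a,b,r,X.round(1))
P=np.array(P);print(np.linalg.norm(np.diff(P,axis=0),axis=1))
s=camera("side");print([np.round(proj(s,p)) for p in P])
a=cv2.resize(im[160:260,170:430],None,fx=3,fy=3,interpolation=cv2.INTER_CUBIC)
q=np.array([proj(s,p) for p in P]).mean(0).astype(int)
b=cv2.resize(s["color"][q[1]-50:q[1]+50,q[0]-130:q[0]+130],None,fx=3,fy=3,interpolation=cv2.INTER_CUBIC)
print(q);cv2.imwrite("pics/c1.png",np.vstack([a,b])[:600,:,::-1])
E
```

```text
11 254.0 216.0 7.071167945861816 [526.4 153.9  61. ]
9 279.5 207.5 7.382511615753174 [541.9 105.8  61. ]
12 305.5 202.0 6.576573371887207 [551.7  56.5  61. ]
7 331.0 195.5 6.500100135803223 [563.4   8.   61. ]
[50.52248691 50.21258231 49.91024247]
[array([326., 242.]), array([319., 225.]), array([316., 209.]), array([312., 195.])]
[318 217]
```

View pics/c1.png

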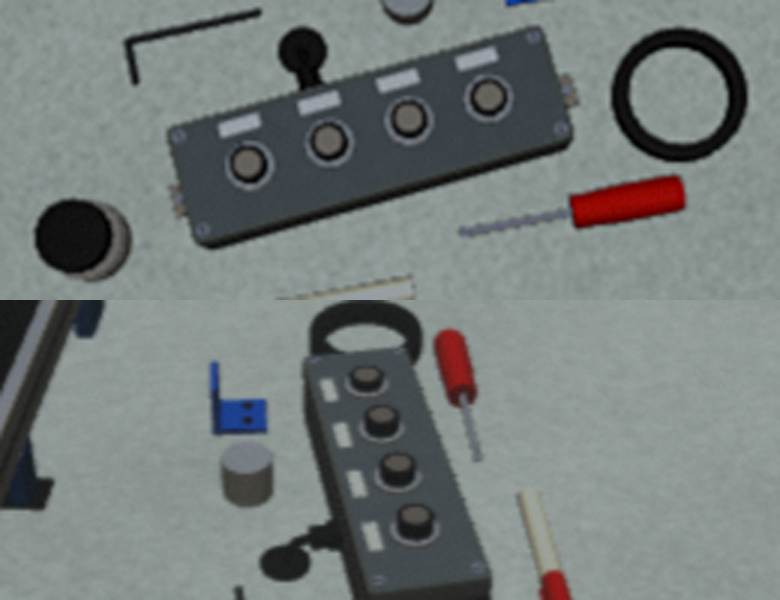

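Both crops show the four caps with brownish tops. In the top crop they are at (248,164), (329,141), (409,118) and (489,98), and in the side crop at (415,518), (398,465), (381,416) and (367,374). The farthest one, key 4, looks shorter. Next I'll get sub-pixel cap centres from both views.

```bash
cat >> h.py <<'E'
def blobs(im,x0,y0,x1,y1):
    k=cv2.resize(im[y0:y1,x0:x1],None,fx=4,fy=4,interpolation=cv2.INTER_CUBIC).astype(int)
    m=((k[...,0]-k[...,2]>6)&(k[...,0]-k[...,2]<60)&(k[...,0]>60)).astype(np.uint8)
    m=cv2.morphologyEx(m,cv2.MORPH_OPEN,np.ones((5,5)))
    n,_,st,ce=cv2.connectedComponentsWithStats(m)
    return [(*((ce[i]+.5)/4-.5+[x0,y0]),st[i,4]/16) for i in range(1,n) if st[i,4]>300]
E
python3 - <<'E'
from cell import camera,readout
from h import *
t=camera("top");s=camera("side")
T=sorted(blobs(t["color"],240,180,345,225));S=sorted(blobs(s["color"],290,170,350,245),key=lambda b:-b[1])
print(np.round(T,1).tolist(),np.round(S,1).tolist())
T=[b for b in T if b[2]>25];S=[b for b in S if b[2]>18]
for a,b in zip(T,S):
    A=ray(t,a[0],a[1],70)
    P=lambda c:np.c_[np.array(c["R"]),c["t"]]; K=lambda c:np.array([[c["fx"],0,c["cx"]],[0,c["fy"],c["cy"]],[0,0,1]])
    X=cv2.triangulatePoints(K(t)@P(t),K(s)@P(s),np.array(a[:2]),np.array(b[:2]))[:,0]
    print(A.round(1),(X[:3]/X[3]).round(1))
E
```

```text
[[251.9, 213.8, 55.6], [278.9, 206.4, 58.7], [305.7, 198.8, 58.6], [332.5, 191.6, 59.7]] [[340.6, 197.4, 63.3]]
[529.5 156.5  70. ] [510.  143.9 160.1]
```

```bash
cat >> h.py <<'E'
from scipy.spatial.transform import Rotation as Ro
def shift(s,target):
    q=s["orientation"];return Ro.from_quat([*q[1:],q[0]]).inv().apply(np.array(target)-s["ee_pos"]).round(1)
E
python3 - <<'E'
from cell import camera,readout
from h import *
t=camera("top")
K=np.array([ray(t,u,v,71) for u,v in[(251.9,213.8),(278.9,206.4),(305.7,198.8),(332.5,191.6)]])
d=K[3]-K[0];print(K.round(1),np.linalg.norm(np.diff(K,axis=0),axis=1),np.degrees(np.arctan2(d[0],-d[1])))
m=K.mean(0);u=d/np.linalg.norm(d);K=np.array([m+u*52*(i-1.5) for i in range(4)]);np.save("K.npy",K);print(K.round(1))
s=readout.observe()
for k in K: print(shift(s,[k[0],k[1],121]))
E
```

```text
[[529.3 156.4  71. ]
 [542.5 106.   71. ]
 [556.1  55.8  71. ]
 [569.1   5.3  71. ]] [52.08539471 52.07128839 52.11535108] 14.758103656462037
[[529.3 156.3  71. ]
 [542.6 106.   71. ]
 [555.8  55.7  71. ]
 [569.1   5.4  71. ]]
[ 544.2 -533.2  120.7]
[ 534.1 -482.2  120.7]
[ 524.  -431.2  120.7]
[ 513.8 -380.2  120.6]
```

{"method": "arm_command", "body": {"steps": [{"x":40,"y":-30,"z":5,"az":2},{"x":80,"y":-60,"z":10,"az":5},{"x":120,"y":-89,"z":20,"az":8},{"x":160,"y":-118,"z":30,"az":11.2},{"x":200,"y":-148,"z":40,"az":11.2},{"x":240,"y":-178,"z":50,"az":11.2},{"x":280,"y":-207,"z":60,"az":11.2},{"x":320,"y":-237,"z":70,"az":11.2},{"x":360,"y":-266,"z":80,"az":11.2},{"x":400,"y":-296,"z":90,"az":11.2},{"x":440,"y":-326,"z":100,"az":11.2},{"x":480,"y":-355,"z":110,"az":11.2},{"x":514,"y":-380,"z":120.6,"az":11.2},{"x":514,"y":-380,"z":120.6,"az":11.2},{"x":514,"y":-380,"z":120.6,"az":11.2},{"x":514,"y":-380,"z":120.6,"az":11.2}], "jaw": 0}}

```text
invalid input at $.steps[0]: expected keys x, y, z, ax, ay, az
```

```bash
python3 - <<'E'
from cell import camera,readout
from h import *
s=readout.observe();K=np.load("K.npy")
print(s["time"],s["ee_pos"],s["orientation"],s["force"],s["gripper_width"],s["joint_velocities"].round(3))
for k in K: print(shift(s,[k[0],k[1],91]))
c=camera("wrist");cv2.imwrite("pics/w1.png",c["color"][...,::-1])
E
```

```text
0.35 [ 273.95395463 -561.61048675  241.47695377] [-1.96952100e-04  9.74373507e-01  2.24936054e-01 -3.73558224e-05] [ 0.19797201  0.17631165 -0.32689243] 87.65395417136274 [-0.    -0.     0.    -0.001  0.    -0.   ]
[ 544.2 -533.2  150.7]
[ 534.1 -482.2  150.7]
[ 524.  -431.2  150.7]
[ 513.8 -380.2  150.6]
```

View pics/w1.png

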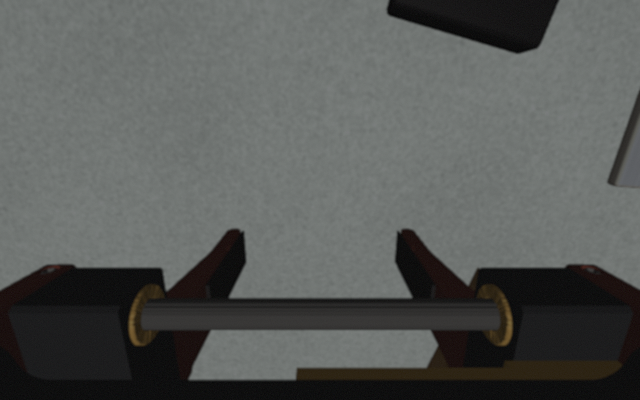

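The move was refused because every row needs all six keys. The picture only shows the open fingers, with tips near (240,232) and (400,232), over bare bench. I'll resend the move with full rows.

{"method": "arm_command", "body": {"steps": [{"x":40,"y":-30,"z":5,"ax":0,"ay":0,"az":2},{"x":80,"y":-60,"z":10,"ax":0,"ay":0,"az":5},{"x":120,"y":-89,"z":20,"ax":0,"ay":0,"az":8},{"x":160,"y":-118,"z":30,"ax":0,"ay":0,"az":11.2},{"x":200,"y":-148,"z":40,"ax":0,"ay":0,"az":11.2},{"x":240,"y":-178,"z":50,"ax":0,"ay":0,"az":11.2},{"x":280,"y":-207,"z":60,"ax":0,"ay":0,"az":11.2},{"x":320,"y":-237,"z":70,"ax":0,"ay":0,"az":11.2},{"x":360,"y":-266,"z":80,"ax":0,"ay":0,"az":11.2},{"x":400,"y":-296,"z":90,"ax":0,"ay":0,"az":11.2},{"x":440,"y":-326,"z":100,"ax":0,"ay":0,"az":11.2},{"x":480,"y":-355,"z":110,"ax":0,"ay":0,"az":11.2},{"x":514,"y":-380,"z":120.6,"ax":0,"ay":0,"az":11.2},{"x":514,"y":-380,"z":120.6,"ax":0,"ay":0,"az":11.2},{"x":514,"y":-380,"z":120.6,"ax":0,"ay":0,"az":11.2},{"x":514,"y":-380,"z":120.6,"ax":0,"ay":0,"az":11.2}], "jaw": 0}}

```text
time: 2.0
ee_pos: [568.8, 4.4, 121.1]
orientation: [0.0, 0.992, 0.129, -0.0]
force: [-0.7, -0.1, -0.4]
gripper_width: 0.6
grip_force: 0.0
```

```bash
python3 - <<'E'
from cell import camera,readout
from h import *
s=readout.observe();K=np.load("K.npy")
print(s["time"],s["ee_pos"],s["orientation"],s["force"],s["gripper_width"],s["joint_velocities"].round(3))
for k in K: print(shift(s,[k[0],k[1],91]))
c=camera("wrist");cv2.imwrite("pics/w2.png",c["color"][...,::-1])
E
```

```text
2.0 [568.84604667   4.39707272 121.14992345] [ 7.30618726e-05  9.91693021e-01  1.28626873e-01 -2.72390192e-04] [-0.73823803 -0.11271276 -0.43125999] 0.5661854510855837 [-0.018 -0.01   0.004  0.001 -0.001  0.002]
[   0.6 -156.9   30.1]
[   0.6 -104.9   30.1]
[  0.5 -52.9  30.1]
[ 0.5 -0.9 30.1]
```

View pics/w2.png

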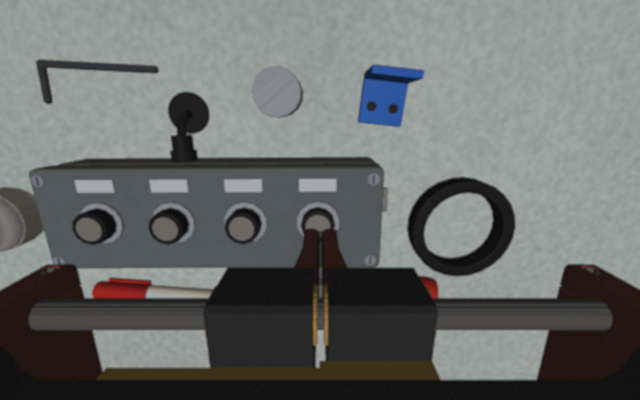

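The wrist view shows the closed fingertip at (320,235), lined up with key 4's cap at (318,222). The other caps are at (243,226), (168,226) and (95,226). I'll tap key 4 with the tip about 2 mm below the height of an up key.

{"method": "arm_command", "body": {"steps": [{"x":0.5,"y":-0.5,"z":15,"ax":0,"ay":0,"az":0},{"x":0.5,"y":-0.5,"z":26,"ax":0,"ay":0,"az":0},{"x":0.5,"y":-0.5,"z":28,"ax":0,"ay":0,"az":0},{"x":0.5,"y":-0.5,"z":28,"ax":0,"ay":0,"az":0},{"x":0.5,"y":-0.5,"z":28,"ax":0,"ay":0,"az":0}]}}

```text
time: 2.55
ee_pos: [569.8, 5.6, 93.0]
orientation: [-0.0, 0.992, 0.129, -0.0]
force: [0.0, 0.7, 1.1]
gripper_width: 0.2
grip_force: 0.0
```

{"method": "arm_command", "body": {"steps": [{"x":0,"y":0,"z":1,"ax":0,"ay":0,"az":0},{"x":0,"y":0,"z":2,"ax":0,"ay":0,"az":0},{"x":0,"y":0,"z":3,"ax":0,"ay":0,"az":0},{"x":0,"y":0,"z":4,"ax":0,"ay":0,"az":0},{"x":0,"y":0,"z":4,"ax":0,"ay":0,"az":0},{"x":0,"y":0,"z":4,"ax":0,"ay":0,"az":0}]}}

```text
time: 3.15
ee_pos: [569.7, 5.8, 89.1]
orientation: [0.0, 0.992, 0.129, -0.0]
force: [1.2, 0.8, 1.1]
gripper_width: 0.6
grip_force: 0.0
```

```bash
cat > f.py <<'E'
from cell import camera,readout
import numpy as np
F=[];Z=[]
for i in range(8):
    s=readout.observe();F.append(s["force"]);Z.append(s["ee_pos"]);camera("top")
print(s["time"],np.mean(F,0).round(2),np.std(F,0).round(2),np.mean(Z,0).round(2))
E
python3 f.py
```

```text
3.5 [0.09 0.04 0.07] [0.58 0.56 0.49] [569.77   5.78  89.1 ]
```

{"method": "arm_command", "body": {"steps": [{"x":0,"y":0,"z":0.8,"ax":0,"ay":0,"az":0},{"x":0,"y":0,"z":1.5,"ax":0,"ay":0,"az":0},{"x":0,"y":0,"z":2.2,"ax":0,"ay":0,"az":0},{"x":0,"y":0,"z":2.2,"ax":0,"ay":0,"az":0}]}}

```text
time: 3.95
ee_pos: [569.8, 5.7, 87.0]
orientation: [0.0, 0.992, 0.129, 0.0]
force: [-0.3, 0.4, 3.3]
gripper_width: 0.3
grip_force: 1.7
```

```bash
python3 f.py
```

```text
4.3 [-0.47  0.2   3.14] [0.35 0.5  0.27] [569.82   5.76  86.99]
```

{"method": "arm_command", "body": {"steps": [{"x":0,"y":0,"z":-5,"ax":0,"ay":0,"az":0},{"x":0,"y":0,"z":-20,"ax":0,"ay":0,"az":0},{"x":0,"y":-26,"z":-20,"ax":0,"ay":0,"az":0},{"x":0,"y":-52,"z":-20,"ax":0,"ay":0,"az":0},{"x":0,"y":-52,"z":-8,"ax":0,"ay":0,"az":0},{"x":0,"y":-52,"z":-6.2,"ax":0,"ay":0,"az":0},{"x":0,"y":-52,"z":-4.2,"ax":0,"ay":0,"az":0},{"x":0,"y":-52,"z":-3.2,"ax":0,"ay":0,"az":0},{"x":0,"y":-52,"z":-2.2,"ax":0,"ay":0,"az":0},{"x":0,"y":-52,"z":-2.2,"ax":0,"ay":0,"az":0}]}}

```text
time: 5.35
ee_pos: [556.5, 55.5, 89.1]
orientation: [0.0, 0.992, 0.129, -0.0]
force: [-1.5, -0.2, 2.2]
gripper_width: 0.7
grip_force: 1.3
```

```bash
python3 f.py
```

```text
5.7 [-1.22 -1.56  2.51] [0.5  0.88 0.38] [556.54  55.64  89.17]
```

Key 4 gives no force at 70.1 mm and 3.1 N at 68 mm, so it is latched. Key 3 gives 2.5 N at 70.1 mm, so it is up. I'll go back and press key 4 fully in.

{"method": "arm_command", "body": {"steps": [{"x":0,"y":0,"z":-5,"ax":0,"ay":0,"az":0},{"x":0,"y":0,"z":-18,"ax":0,"ay":0,"az":0},{"x":0,"y":26,"z":-18,"ax":0,"ay":0,"az":0},{"x":0,"y":52,"z":-18,"ax":0,"ay":0,"az":0},{"x":0,"y":52,"z":-10,"ax":0,"ay":0,"az":0},{"x":0,"y":52,"z":-4,"ax":0,"ay":0,"az":0},{"x":0,"y":52,"z":0,"ax":0,"ay":0,"az":0},{"x":0,"y":52,"z":1.5,"ax":0,"ay":0,"az":0},{"x":0,"y":52,"z":3,"ax":0,"ay":0,"az":0},{"x":0,"y":52,"z":4,"ax":0,"ay":0,"az":0},{"x":0,"y":52,"z":5,"ax":0,"ay":0,"az":0},{"x":0,"y":52,"z":5.5,"ax":0,"ay":0,"az":0},{"x":0,"y":52,"z":5.5,"ax":0,"ay":0,"az":0},{"x":0,"y":52,"z":5.5,"ax":0,"ay":0,"az":0}]}}

```text
time: 7.15
ee_pos: [569.4, 6.3, 83.9]
orientation: [-0.0, 0.992, 0.129, -0.0]
force: [-5.1, 3.1, 7.0]
gripper_width: 0.3
grip_force: 3.6
```

```bash
python3 f.py
```

```text
7.5 [-4.44  3.26  6.93] [0.42 0.32 0.37] [569.38   6.24  83.86]
```

{"method": "arm_command", "body": {"steps": [{"x":0,"y":0,"z":0.4,"ax":0,"ay":0,"az":0},{"x":0,"y":0,"z":0.4,"ax":0,"ay":0,"az":0},{"x":0,"y":0,"z":-4,"ax":0,"ay":0,"az":0},{"x":0,"y":0,"z":-9,"ax":0,"ay":0,"az":0},{"x":0,"y":0,"z":-15,"ax":0,"ay":0,"az":0},{"x":0,"y":0,"z":-15,"ax":0,"ay":0,"az":0},{"x":0,"y":0,"z":-8.5,"ax":0,"ay":0,"az":0},{"x":0,"y":0,"z":-7.5,"ax":0,"ay":0,"az":0},{"x":0,"y":0,"z":-6.5,"ax":0,"ay":0,"az":0},{"x":0,"y":0,"z":-5.5,"ax":0,"ay":0,"az":0},{"x":0,"y":0,"z":-5.5,"ax":0,"ay":0,"az":0},{"x":0,"y":0,"z":-5.5,"ax":0,"ay":0,"az":0}]}}

```text
time: 8.75
ee_pos: [569.9, 5.7, 89.1]
orientation: [0.0, 0.992, 0.129, 0.0]
force: [-0.0, -1.1, 2.7]
gripper_width: 0.1
grip_force: 1.3
```

```bash
python3 f.py
```

```text
9.1 [ 0.67 -1.15  2.61] [0.38 0.43 0.25] [569.84   5.69  89.16]
```

Key 4 now pushes back with 2.6 N at the same height, so it has sprung up. I'll retreat and check.

{"method": "arm_command", "body": {"steps": [{"x":0,"y":0,"z":-5,"ax":0,"ay":0,"az":0},{"x":0,"y":0,"z":-35,"ax":0,"ay":0,"az":0},{"x":0,"y":0,"z":-75,"ax":0,"ay":0,"az":0},{"x":0,"y":0,"z":-110,"ax":0,"ay":0,"az":0},{"x":0,"y":0,"z":-110,"ax":0,"ay":0,"az":0},{"x":0,"y":0,"z":-110,"ax":0,"ay":0,"az":0}]}}

```text
time: 9.75
ee_pos: [569.6, 5.9, 199.7]
orientation: [-0.0, 0.992, 0.129, 0.0]
force: [-1.7, 0.4, -0.0]
gripper_width: 0.4
grip_force: 0.0
```

```bash
python3 f.py; python3 - <<'E'
from cell import camera
import cv2
cv2.imwrite("pics/w3.png",camera("wrist")["color"][...,::-1])
E
```

```text
10.1 [-0.35  0.23 -0.  ] [0.68 0.35 0.68] [568.94   5.84 198.07]
```

View pics/w3.png

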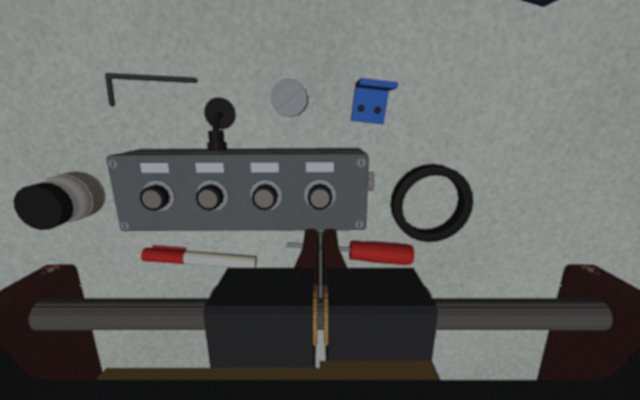

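The picture shows all four caps standing alike, at (155,197), (210,197), (265,197) and (320,196). The bystanders are undisturbed and the arm is clear, so I'll hand in.

```bash
python3 -c "
from cell import ticket
print(ticket.sign_off())"
```

```text
the job is handed in; nothing more can be done
None
```

Key place 4 was the latched one: I pressed it fully in, let it go and felt it up again by tap. Key 3 also tapped as up; keys 1 and 2 were not tapped, only seen standing alike in the last picture. Nothing else was touched, and the job was handed in at about 10 s.

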